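Brace the recipe stand and hold the bag clip open over its card

TASK

Swing the recipe stand's folding leg out by its red post until it clicks home, so that the stand is braced. Then squeeze the red bag clip open, take it off the rim of the card box and bring it to the stand, and finish holding it squeezed wide open over about the middle of the recipe card's top edge, jaws pointing down, one on each side and at least a centimetre below the edge but touching neither card nor stand, so that I can slip the next card in; keep holding it there, do not let go. Do not tip the stand or shove it away, and leave the other things alone.

Things in the scene. Friction and masses are not known exactly. Their poses are not given: they have to be found in the camera images.
- stand: Loose recipe stand, 1.2 kg: dark steel foot 66 x 176 mm, on it an upright plate with a white recipe card, 150 mm wide. Origin on the worktop under the card's back; z up, x to the back (away from the printed face), y along the card. Card and plate: x from -2 to +4 mm. The leg's upright hinge axis is behind the plate at x = 14, y = -42 mm.
- card_edge (a point): Middle of the top edge of the card and its plate, 115 mm above the worktop (the plate ends 6 mm lower), axes as the stand.
- stand_leg (a joint): Folding leg: 0 folded along the back of the plate (pointing along the stand's +y), growing as it swings out backwards, 1.5 rad at its end stop (pointing along the stand's +x). Light hinge; from about 0.95 rad a sprung roller resists (about 2 N at the post), crest at 1.24 rad, beyond it the roller drives the leg to the stop and keeps it there.
- leg_post (a point): Centre of the top of the red upright round post at the end of the leg, 12 mm in diameter, 80 mm from the leg's hinge axis, its top 158 mm above the worktop and 43 mm above the card's top edge. Its upper 40 mm are free to grip from any side.
- card_box: Fixed open card box, pale green, 116 (x) x 156 (y) x 85 mm high, walls 4 mm thick, index cards in its rear half. Origin under its centre, z up; x points to the side away from the rim with the clip. Closing fingers that swing forward may push the clip down, until its spring coil rests on the rim (pivot 4 mm above it).
- clip: Red bag clip like a clothes peg, 46 mm wide along y, 60 g, clamped upright, jaws down, on the box's near rim (box x = -56 mm), within 30 mm of its middle. Origin on the pivot, 8 mm above the rim; z from jaws to handles, x across the jaws (turns with the -x lever). At rest the handles rise 36 mm above the pivot, 50 mm apart over all; the jaws reach 44 mm below it.
- clip_lever (a joint): Clip opening: 0 clamping the 4 mm rim, -0.1 shut, 0.88 rad at the stop, squeezed with about 10 N. Then each lever has turned 0.44 rad: handles upright and parallel, 16 mm apart over all, from 2 to 42 mm above the pivot (at rest 36), nothing wider than 18 mm down to 5 mm below the pivot; jaw tips gape 41 mm, 39 mm below it; the 8 mm spring coil on the pivot closes the throat.
- jaw_front (a point): Inner edge of the tip of the jaw on the clip's -x side.
- jaw_back (a point): Inner edge of the tip of the jaw on the clip's +x side.
- brown_jar: Bystander: small dark brown stoneware jar, 72 mm across, 87 mm high, origin under its centre.
- spice_jar: Bystander: spice jar with yellow lid, 42 mm across, 96 mm high, origin under its centre.
- blue_tub: Bystander: white tub with blue lid, 69 mm across, 66 mm high, origin under its centre.

How it is judged (in metres and radians):
On the way, in this order (a step that is already met when the one before it is completed fails the run):
1. the leg is swung out and seated in its detent while the clip is still on the box (value of joint stand_leg above 1.4 rad and contact force between clip and card_box above 0.5 N), for 0.2 s.
2. the clip is off the box, held by the fingers (height (world z) of clip above 0.13 m and contact force between the fingers and clip above 3 N), for 0.1 s.
At the end, for the whole second after the job is handed in: Leg beyond 1.4 rad; stand upright (0.1 rad), moved under 80 mm; fingers hold the clip (over 5 N), open over 0.65 rad, jaw tips on opposite sides of the card edge and over 10 mm below it, pivot above it and within 35 mm of its middle, parallel within 0.3 rad, not touching the stand (under 0.3 N) (value of joint stand_leg above 1.4 rad and angle between stand's own z axis and vertical below 0.1 rad and distance of stand from where it was at the start of the episode below 0.08 m and value of joint clip_lever above 0.65 rad and contact force between the fingers and clip above 5 N and contact force between clip and stand below 0.3 N and angle between clip's own z axis and vertical below 0.75 rad and angle between the y axis of clip and the y axis of stand, either way round below 0.3 rad and z of clip in the frame of card_edge above 0 m and z of each of jaw_front, jaw_back in the frame of card_edge below -0.01 m and y of clip in the frame of card_edge between -0.035 and 0.035 m and ((x of jaw_front in the frame of card_edge below -0.003 m and x of jaw_back in the frame of card_edge above 0.003 m) or (x of jaw_front in the frame of card_edge above 0.003 m and x of jaw_back in the frame of card_edge below -0.003 m))); the arm keeps its last pose, push and grip.
It fails at once if the stand is tipped by more than 0.35 rad (angle between stand's own z axis and vertical above 0.35 rad).
It fails at once if a jar or the tub is moved by more than 40 mm (distance of any of brown_jar, spice_jar, blue_tub from where it was at the start of the episode above 0.04 m).
It also fails if it takes over 51 s, if anything falls off the work surface, if the arm or the gripper's body presses on something with over 40 N, if the wrist force passes 120 N, or if a joint passes its speed limit or range.

ROBOT

A 7-joint arm with a two-finger parallel gripper is mounted at the origin on a cart in front of the work surface, level with it; the furniture and walls round the work are solid. World frame = base frame: x ahead of the robot, y to its left, z up, the work surface at z = 0. Lengths are in mm, angles in rad, forces in N, time in s.
With the tool pointing down it reaches from about 400 to 850 mm from the base axis. Payload 10.4 kg.
Tool frame: the origin (TCP) lies midway between the tips of the shut fingers; the grasp point (between the pads) lies env.hold_point_z behind it (env.hold_point_z is the distance from the TCP to the grasp point, in mm); z points along the fingers, y is the line along which they close (so a half turn about z gives the same grasp; the last joint's range is limited). The gripper opens to 87 mm and grips with 3 to 60 N. Pads are 19 mm wide; open, the fingers measure 117 mm over their backs; the gripper's body (75 mm by 190 mm) begins 51 mm behind the grasp point.
Start: joints at [1.079, 0.332, -0.065, 1.46, 0.022, 1.35, -0.088], TCP at [282.409, -557.582, 222.576] pointing down, gripper open.
Joint ranges: [-2.6, 2.6], [-0.5, 2.12], [-1.47, 1.34], [0.16, 2.42], [-1.27, 4.41], [0.06, 2.06], [-2.6, 2.6]. Speed limits (rad/s): [2.22, 2.22, 2.79, 2.79, 3.14, 3.14, 3.14].

INTERFACE

Orientations are given as a unit quaternion [w, x, y, z].
In Python, from bench import env, imaging, job_done gives the robot as it stands.
- The arm moves only by the tool jog_arm, never from a script. Its argument "increments" is a list of rows, each an object with "slide": the shift along the world's x, y, z in units of 60 mm (1.0 is 60 mm), a list of three; "turn": the turn about the world's z in units of 5 degrees (1.0 is 5 degrees). In form: [{"slide": [tx, ty, tz], "turn": turn}, ...]. A call has 1 to 8 rows; each row is the pose to reach, as a shift and turn from the pose commanded when the call began; what a row does not reach only later rows make up. A row lasts 1/8 s, in which the tool goes at most 62.5 mm and 10.7 degrees, less where a joint would pass 70% of its speed; a pose out of reach is approached as far as the arm can. A call with a gripper value outside its range is refused whole. "hand" is the opening, from -1 (shut) to 1 (fully open), set as the call begins (left out, the last holds). The fingers move at their own pace and stop on an object; "grip_force" is the grip in N (left out, the last holds). Time passes only in rows, so rows that repeat a pose let the fingers close. It gives the time, the measured TCP pose, the force, the opening and the grip force at its end, in the units of the state.
- env.state(): the state, without advancing time (a new reading comes with each control period).
- imaging.camera(name): name is "scene" or "side" or "wrist"; returns the picture (480x640x3 uint8, red, green, blue); there is no depth.
- imaging.camera_info(name): a dict with "vfov" (degrees; the focal length in pixels is half the picture's height over the tangent of half this angle, whatever the lens; pixels are square), "cx", "cy" (the principal point, pixels), "pose" (4x4, takes a point from camera to world coordinates). Camera axes: x right, y up, looking along -z (the intrinsics and any distortion apply to the point x, -y, -z); pixel columns grow to the right and rows downward; lengths in mm; the calibration is good to about 2 mm. A picture is of the moment at which its call begins: read the wrist's pose just before it. camera_info takes no time and is no camera call; for the wrist camera it gives the pose at the moment of the call.
- job_done(): hands the job in; it is judged then, once.
The state is a dict: "t": time; "joint_positions": joint angles; "dq": joint speeds; "joint_efforts": joint torques, N m; "eef_pos": TCP position; "tool_rot": TCP orientation; "ft_force": force on the tool from outside, world axes, zero at the start; "moment": the same for the moment, N m; "opening": finger opening in mm; "grip_force": force on a finger pad.
Only numpy, scipy, OpenCV 4.12 (cv2) and the standard library are available. Lean on these libraries where they do the work, as an engineer would, in place of code of your own. Each camera call takes 0.05 s, during which the arm holds its last target. There are 200 camera calls.

## Working session

There is one attempt and no reset: what is moved stays moved. The work goes in short steps, Python scripts to look and compute and a tool call to move; the robot and the scene stay as the last step left them, time stands still between calls to the robot, and variables do not carry over. Pictures are saved under pics/ and viewed, at most 10 in all, crops included, and the job is handed in when it is done.

Besides the shell and the picture viewer there is one more tool, called after "Call:" as name(argument=value, ...) on one line, values as JSON. jog_arm: Moves the arm, as the interface text tells. Its arguments: {"type":"object","properties":{"increments":{"type":"array"},"hand":{"type":"number"},"grip_force":{"type":"number"}},"required":["increments"]}

```bash
mkdir -p pics; ls; python3 - <<'E'
from bench import env, imaging
import cv2, numpy as np
print(env.state(), env.hold_point_z)
for n in ["scene","side","wrist"]:
    i=imaging.camera_info(n); print(n,i)
    im=imaging.camera(n); cv2.imwrite(f"pics/{n}0.png",im[:,:,::-1])
E
```

```text
pics
{'t': 0.0, 'joint_positions': array([ 1.07941935,  0.33285652, -0.06469549,  1.46096012,  0.02157658,
        1.34988666, -0.08845711]), 'dq': array([-5.26718512e-04,  1.32541083e-03, -1.93430059e-04, -7.81944278e-04,
        8.71611790e-05,  5.35489012e-04,  7.72579377e-04]), 'joint_efforts': array([-8.04805622e-04, -6.23259616e+01,  2.40376359e-02, -3.89904177e+01,
       -6.14359835e-02,  3.95519729e-02,  1.06567563e-04]), 'eef_pos': array([ 282.19410569, -557.22620675,  221.75452264]), 'tool_rot': array([-6.83209638e-04,  9.72649930e-01,  2.32274864e-01, -1.86276184e-04]), 'ft_force': array([0.43058772, 0.13195485, 0.17787746]), 'moment': array([-0.0243567 ,  0.02636693,  0.00749291]), 'grip_force': 0.0, 'opening': 87.01509545653} 18.700000000000003
scene {'vfov': 42.15467146902422, 'cx': 326.2619757321733, 'cy': 243.52809183548408, 'pose': array([[-5.07268878e-01,  5.23071003e-01, -6.84890511e-01,
        -5.38720111e+02],
       [-8.61759302e-01, -3.14349716e-01,  3.98189856e-01,
         6.14928233e+02],
       [-7.01357045e-03,  7.92200090e-01,  6.10221130e-01,
         
[... 274 characters left out ...]
8e+02],
       [-1.03210001e-01,  6.28917035e-01, -7.70591370e-01,
        -1.09922902e+03],
       [ 9.42420888e-03,  7.75312282e-01,  6.31507759e-01,
         1.02467241e+03],
       [ 0.00000000e+00,  0.00000000e+00,  0.00000000e+00,
         1.00000000e+00]])}
wrist {'vfov': 63.69207734562205, 'cx': 324.30208870931614, 'cy': 240.37807015437505, 'pose': array([[ 4.52392413e-01,  8.63956331e-01,  2.21179934e-01,
         3.42034261e+02],
       [-8.91818257e-01,  4.38575339e-01,  1.10958858e-01,
        -5.27783437e+02],
       [-1.14045684e-03, -2.47449249e-01,  9.68900185e-01,
         3.83544353e+02],
       [ 0.00000000e+00,  0.00000000e+00,  0.00000000e+00,
         1.00000000e+00]])}
```

View pics/scene0.png

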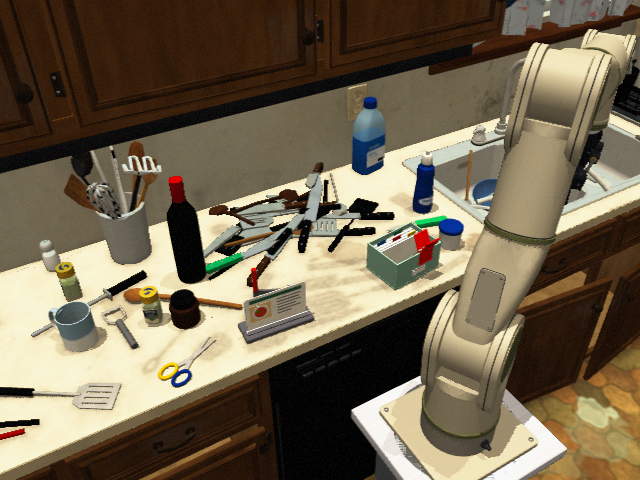

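View pics/side0.png

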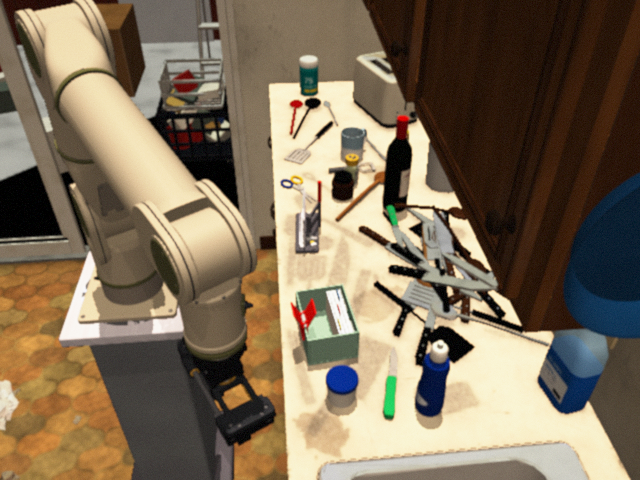

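The scene view shows the stand near (275,310) with its red post at (255,270), and the card box near (403,252) with the clip at (425,245). In the side view the stand is at (308,230), the box at (327,325) and the clip at (303,318). Next, enlarged crops of these.

```bash
python3 - <<'E'
import cv2, numpy as np
a=cv2.imread("pics/scene0.png");b=cv2.imread("pics/side0.png")
def crop(im,x,y,w=100,h=75): return cv2.resize(im[y:y+h,x:x+w],(400,300),interpolation=cv2.INTER_CUBIC)
cv2.imwrite("pics/c0.png",np.vstack([np.hstack([crop(a,225,260),crop(a,355,215)]),np.hstack([crop(b,265,175),crop(b,280,280,100,75)])]))
E
```

```text
(no output)
```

View pics/c0.png

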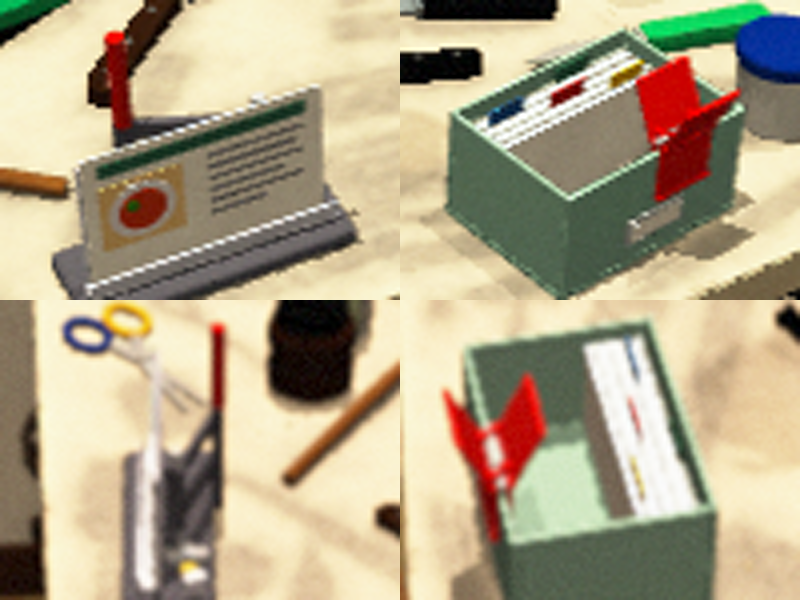

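Crops, in full-picture pixels. Post top: scene (253.8,269.3), side (319.5,181.5). Card top corners in scene: (244.7,301.5) and (305,282.5). Box rim corners: (367.5,242.5), (398,264.2), (412,223.2) and (440.5,241.2) in scene, and (296,292.5), (342.5,285.5), (358.8,332.5) and (305,341) in side.

```bash
cat > h.py <<'E'
import numpy as np
from bench import env, imaging
from scipy.optimize import least_squares
def ray(info,px):
    f=240/np.tan(np.radians(info["vfov"]/2)); P=np.array(info["pose"])
    d=P[:3,:3]@np.array([(px[0]-info["cx"])/f,-(px[1]-info["cy"])/f,-1.0])
    return P[:3,3],d/np.linalg.norm(d)
def tri(obs):
    A=0;b=0
    for i,px in obs:
        o,d=ray(i,px);M=np.eye(3)-np.outer(d,d);A=A+M;b=b+M@o
    p=np.linalg.solve(A,b)
    return p,[round(float(np.linalg.norm((np.eye(3)-np.outer(d,d))@(p-o))),1) for o,d in (ray(i,px) for i,px in obs)]
def atz(i,px,z):
    o,d=ray(i,px); return o+d*(z-o[2])/d[2]
def proj(i,p):
    f=240/np.tan(np.radians(i["vfov"]/2)); P=np.array(i["pose"]); c=P[:3,:3].T@(np.array(p)-P[:3,3])
    return np.array([i["cx"]+f*c[0]/-c[2], i["cy"]-f*c[1]/-c[2]])
E
python3 - <<'E'
from h import *
np.set_printoptions(precision=1,suppress=True)
S,D=imaging.camera_info("scene"),imaging.camera_info("side")
print("post",tri([(S,(253.8,269.3)),(D,(319.5,181.5))]))
for p in [(244.7,301.5),(305,282.5)]: print("card",atz(S,p,115))
sc=[(367.5,242.5),(398,264.2),(412,223.2),(440.5,241.2)]
sd={0:(342.5,285.5),1:(296.2,292.5),2:(358.8,332.5),3:(305,341)}
for k in range(4): print("box",tri([(S,sc[k]),(D,sd[k])]),atz(S,sc[k],85),atz(D,sd[k],85))
E
```

```text
post (array([494. , 207.2, 156.8]), [0.5, 0.5])
card [449.4 254.8 115. ]
card [436.3 106.5 115. ]
box (array([ 520.3, -127.7,   82.8]), [2.7, 2.7]) [ 521.5 -126.    85. ] [ 517.7 -132.4   85. ]
box (array([ 408.2, -143.3,   83.6]), [1.0, 1.0]) [ 408.  -142.1   85. ] [ 407.3 -145.6   85. ]
box (array([ 535. , -279.6,   82.4]), [0.8, 0.8]) [ 531.1 -277.2   85. ] [ 535.3 -281.1   85. ]
box (array([ 421.2, -291.6,   86.3]), [4.5, 4.5]) [ 427.9 -292.5   85. ] [ 417.5 -293.9   85. ]
```

Call:
jog_arm(increments=[{"slide": [0, 0.1, 0.9], "turn": 0}, {"slide": [0.3, 0.8, 1.4], "turn": 2}, {"slide": [0.6, 1.7, 1.8], "turn": 4}, {"slide": [0.9, 2.6, 1.8], "turn": 6}, {"slide": [1.2, 3.5, 1.8], "turn": 8}, {"slide": [1.5, 4.4, 1.8], "turn": 10}, {"slide": [1.8, 5.2, 1.8], "turn": 12}, {"slide": [2.0, 5.7, 1.8], "turn": 13.6}])

```text
t: 1.15
eef_pos: [403.0, -213.0, 330.7]
tool_rot: [0.0, 0.674, 0.739, -0.0]
ft_force: [0.1, 0.5, 0.3]
opening: 86.8
grip_force: 0.0
```

Call:
jog_arm(increments=[{"slide": [0, 0, 0], "turn": 0}, {"slide": [0, 0, 0], "turn": 0}])

```text
t: 1.4
eef_pos: [402.0, -216.4, 330.4]
tool_rot: [-0.0, 0.677, 0.736, -0.0]
ft_force: [-0.3, -0.5, 0.1]
opening: 87.2
grip_force: 0.0
```

```bash
cat > wp.py <<'E'
import sys,cv2,pickle
from h import *
n=sys.argv[1]
s=env.state(); i=imaging.camera_info("wrist"); im=imaging.camera("wrist")
cv2.imwrite(f"pics/{n}.png",im[:,:,::-1]); pickle.dump(i,open(n+".pkl","wb"))
np.set_printoptions(precision=3,suppress=True)
print(s["t"],s["eef_pos"],s["tool_rot"],s["joint_positions"],i["pose"][:3,3])
E
python3 wp.py w1
```

```text
1.4 [ 402.011 -216.354  330.443] [-0.     0.677  0.736 -0.   ] [ 0.81  -0.062 -0.392  1.678 -0.023  1.522  0.503] [ 396.333 -150.083  492.127]
```

View pics/w1.png

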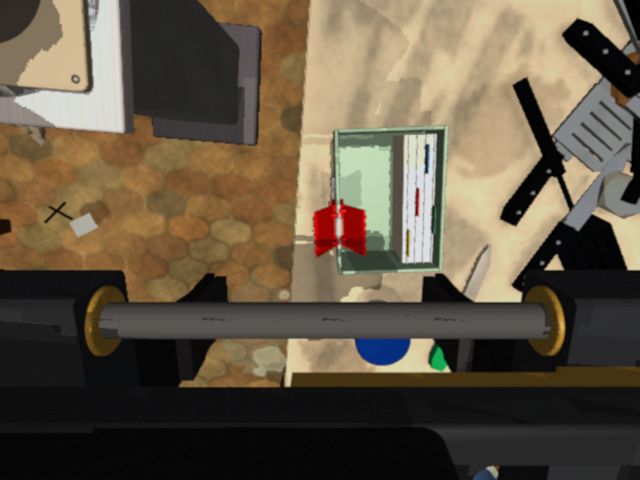

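The wrist view shows the red clip with handle edges at x 315/365 and y 207/254, and the box rim corners at (335,130), (445,127), (440,271) and (340,272).

```bash
python3 - <<'E'
from h import *
import pickle,cv2
np.set_printoptions(precision=1,suppress=True)
S,W=imaging.camera_info("scene"),pickle.load(open("w1.pkl","rb"))
im=cv2.imread("pics/w1.png").astype(int); m=((im[:,:,2]>130)&(im[:,:,1]<70)&(im[:,:,0]<70)).astype(np.uint8)
n,l,st,c=cv2.connectedComponentsWithStats(m)
for k in range(1,n):
    if st[k,4]>60: print(st[k],c[k])
for a,b in [((414.5,236.2),(365,208)),((427,229.2),(366,252)),((427.5,246),(316,208)),((440,238),(316,254))]:
    print(tri([(S,a),(W,b)]),atz(W,b,129))
for p in [(335,130),(445,127),(440,271),(340,272)]: print("box",atz(W,p,85))
for d in [(-30),(0),(30)]: pass
E
cat > crop.py <<'E'
import sys,cv2
n,x,y,w,h,o=sys.argv[1:]
x,y,w,h=map(int,(x,y,w,h)); s=min(800/w,600/h)
cv2.imwrite(o,cv2.resize(cv2.imread(n)[y:y+h,x:x+w],None,fx=s,fy=s,interpolation=cv2.INTER_CUBIC))
E
python3 crop.py pics/w1.png 295 115 170 170 pics/w1c.png
```

```text
[313 200  26  57 793] [324.9 226.6]
[340 204  26  52 811] [352.6 225.1]
(array([ 438.7, -209.6,  126.6]), [2.0, 2.0]) [ 439.7 -207.6  129. ]
(array([ 444.1, -252.9,  128.5]), [2.4, 2.4]) [ 445.4 -250.8  129. ]
(array([ 391.8, -214.3,  124.2]), [2.4, 2.4]) [ 393.3 -211.5  129. ]
(array([ 396.1, -257.9,  129.3]), [1.3, 1.3]) [ 396.8 -256.9  129. ]
box [ 405.9 -137.7   85. ]
box [ 516.5 -125.5   85. ]
box [ 535.5 -277.9   85. ]
box [ 425.1 -288.3   85. ]
```

View pics/w1c.png

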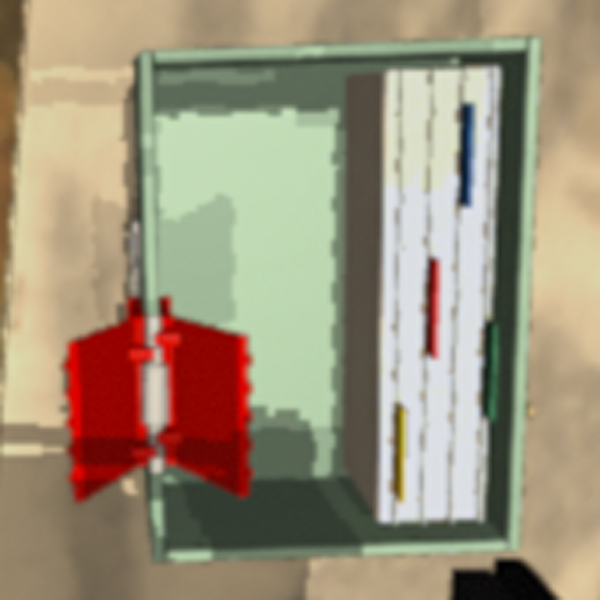

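Call:
jog_arm(increments=[{"slide": [0.1, 0.8, 0], "turn": 0}, {"slide": [0.2, 1.7, 0], "turn": 0}, {"slide": [0.3, 2.6, 0], "turn": 0}, {"slide": [0.4, 3.5, 0], "turn": 0}, {"slide": [0.5, 4.4, 0], "turn": 0}, {"slide": [0.6, 5.2, 0], "turn": 0}, {"slide": [0.6, 5.6, 0], "turn": 0}, {"slide": [0.6, 5.6, 0], "turn": 0}])

```text
t: 2.45
eef_pos: [438.5, 121.1, 330.5]
tool_rot: [-0.0, 0.676, 0.737, 0.0]
ft_force: [-0.4, -0.5, 0.6]
opening: 87.0
grip_force: 0.0
```

Call:
jog_arm(increments=[{"slide": [0, 0, 0], "turn": 0}, {"slide": [0, 0, 0], "turn": 0}])

```text
t: 2.7
eef_pos: [438.7, 118.9, 330.5]
tool_rot: [0.0, 0.678, 0.736, -0.0]
ft_force: [0.2, -0.1, -0.3]
opening: 87.2
grip_force: 0.0
```

```bash
python3 wp.py w2
```

```text
2.7 [438.685 118.901 330.498] [ 0.     0.678  0.736 -0.   ] [ 0.519 -0.063 -0.827  1.664 -0.046  1.521 -0.222] [433.008 185.164 492.199]
```

View pics/w2.png

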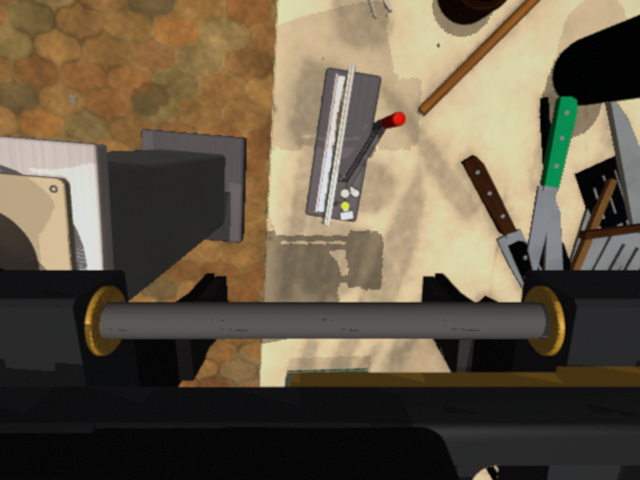

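The wrist view shows the post top at (398,118) and the card's top edge running from (327,222) to (352,67), in front of the leg.

```bash
python3 - <<'E'
from h import *
import pickle,cv2
np.set_printoptions(precision=1,suppress=True)
S,D,W=imaging.camera_info("scene"),imaging.camera_info("side"),pickle.load(open("w2.pkl","rb"))
print(tri([(S,(253.8,269.3)),(D,(319.5,181.5)),(W,(398,118))]),atz(W,(398,118),158))
for a,b in [((244.7,301.5),(352,67)),((305,282.5),(327,222))]: print(tri([(S,a),(W,b)]),atz(W,b,115),atz(S,a,115))
E
python3 crop.py pics/w2.png 290 50 140 190 pics/w2c.png
```

```text
(array([493.2, 208.2, 156.8]), [1.1, 1.0, 1.5]) [491.9 209.1 158. ]
(array([452.7, 253.3, 111.6]), [0.3, 0.3]) [452.4 252.5 115. ] [449.4 254.8 115. ]
(array([441.5, 105.6, 110.1]), [1.7, 1.7]) [441.9 108.2 115. ] [436.3 106.5 115. ]
```

View pics/w2c.png

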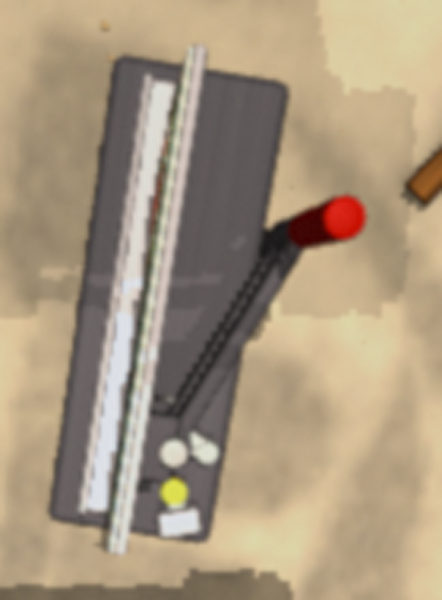

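```bash
python3 - <<'E'
from h import *
import pickle
np.set_printoptions(precision=1,suppress=True)
S,D,W=imaging.camera_info("scene"),imaging.camera_info("side"),pickle.load(open("w2.pkl","rb"))
print("bottle",atz(S,(190,278),0),atz(D,(396,203),0),"top",tri([(S,(177,180)),(D,(403,120))]))
o=np.array([446,180.]);ya=-.072
R=np.array([[np.cos(ya),-np.sin(ya)],[np.sin(ya),np.cos(ya)]])
c=np.array([438.4,120.4])
for ph in np.append(np.linspace(.395,1.5,9),1.55):
    p=o+R@np.array([14+80*np.sin(ph),-42+80*np.cos(ph)])
    print(round(ph,2),p,(p-c)/60,(np.degrees(-ph+ya)-4.7)/5)
E
```

```text
bottle [725.5 298.1   0. ] [738.5 302.4   0. ] top (array([730.7, 283.8, 294.3]), [2.0, 2.0])
0.4 [493.  208.5] [0.9 1.5] -6.291425806521889
0.53 [502.5 202.9] [1.1 1.4] -7.874221715570789
0.67 [511.1 196. ] [1.2 1.3] -9.457017624619688
0.81 [518.7 188. ] [1.3 1.1] -11.039813533668585
0.95 [525.1 179. ] [1.4 1. ] -12.622609442717486
1.09 [530.2 169.2] [1.5 0.8] -14.205405351766387
1.22 [533.9 158.8] [1.6 0.6] -15.788201260815285
1.36 [536.2 148. ] [1.6 0.5] -17.370997169864186
1.5 [536.9 137. ] [1.6 0.3] -18.953793078913083
1.55 [536.8 133. ] [1.6 0.2] -19.526750874043906
```

Call:
jog_arm(increments=[{"slide": [0.5, 0.7, 0], "turn": -2}, {"slide": [0.91, 1.48, 0], "turn": -4}, {"slide": [0.91, 1.48, -0.8], "turn": -6.3}, {"slide": [0.91, 1.48, -1.6], "turn": -6.3}, {"slide": [0.91, 1.48, -2.3], "turn": -6.3}, {"slide": [0.91, 1.48, -2.3], "turn": -6.3}, {"slide": [0.91, 1.48, -2.3], "turn": -6.3}], hand=-0.35)

```text
t: 3.62
eef_pos: [493.8, 209.3, 194.4]
tool_rot: [0.0, 0.851, 0.525, 0.001]
ft_force: [-0.1, 1.1, 1.0]
opening: 30.4
grip_force: 0.0
```

Call:
jog_arm(increments=[{"slide": [0, 0, -0.4], "turn": 0}, {"slide": [0, 0, -0.8], "turn": 0}, {"slide": [0, 0, -1.1], "turn": 0}, {"slide": [0, 0, -1.1], "turn": 0}])

```text
t: 4.12
eef_pos: [493.1, 209.0, 126.7]
tool_rot: [-0.0, 0.851, 0.525, -0.0]
ft_force: [0.2, 0.3, 0.4]
opening: 28.3
grip_force: 0.0
```

Call:
jog_arm(increments=[{"slide": [0.08, -0.04, 0], "turn": -0.8}, {"slide": [0.16, -0.09, 0], "turn": -1.6}, {"slide": [0.23, -0.15, 0], "turn": -2.4}, {"slide": [0.3, -0.21, 0], "turn": -3.2}, {"slide": [0.37, -0.27, 0], "turn": -4.0}, {"slide": [0.43, -0.34, 0], "turn": -4.75}, {"slide": [0.48, -0.41, 0], "turn": -5.5}, {"slide": [0.53, -0.49, 0], "turn": -6.3}])

```text
t: 5.12
eef_pos: [525.7, 180.3, 128.3]
tool_rot: [-0.0, 0.962, 0.273, 0.001]
ft_force: [0.2, 1.2, -1.4]
opening: 28.4
grip_force: 0.2
```

Call:
jog_arm(increments=[{"slide": [0.05, -0.08, 0], "turn": -0.8}, {"slide": [0.09, -0.17, 0], "turn": -1.6}, {"slide": [0.12, -0.25, 0], "turn": -2.4}, {"slide": [0.15, -0.34, 0], "turn": -3.2}, {"slide": [0.17, -0.43, 0], "turn": -4.0}, {"slide": [0.19, -0.52, 0], "turn": -4.8}, {"slide": [0.2, -0.61, 0], "turn": -5.6}, {"slide": [0.2, -0.7, 0], "turn": -6.4}])

```text
t: 6.12
eef_pos: [537.7, 138.0, 128.3]
tool_rot: [-0.0, 1.0, -0.002, 0.001]
ft_force: [-0.7, -0.4, -1.3]
opening: 28.2
grip_force: 0.0
```

Call:
jog_arm(increments=[{"slide": [0, 0, 0], "turn": 0}, {"slide": [0, 0, 0], "turn": 0}])

```text
t: 6.38
eef_pos: [537.2, 138.3, 127.4]
tool_rot: [-0.0, 1.0, -0.0, 0.001]
ft_force: [-0.8, -0.3, -0.3]
opening: 28.7
grip_force: 0.0
```

```bash
python3 - <<'E'
from h import *
import cv2
a=imaging.camera("scene");b=imaging.camera("side")
def crop(im,x,y,w=100,h=75): return cv2.resize(im[y:y+h,x:x+w,::-1],(400,300),interpolation=cv2.INTER_CUBIC)
cv2.imwrite("pics/c1.png",np.hstack([crop(a,225,260),crop(b,265,175)]))
print(env.state()["ft_force"])
E
```

```text
[-0.5017076   0.67948123 -0.21123546]
```

View pics/c1.png

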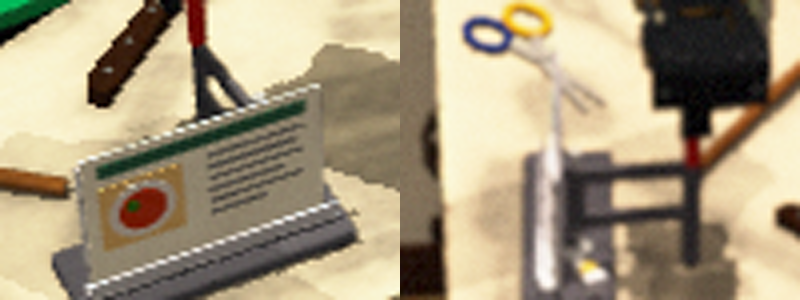

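The scene and side crops show the leg sticking straight out behind the plate with the post between the fingers. The stand has not moved, and the force reads near zero.

Call:
jog_arm(increments=[{"slide": [0, 0, 0.8], "turn": 0}, {"slide": [0, 0, 1.6], "turn": 1}, {"slide": [-0.2, 0, 2.4], "turn": 3}, {"slide": [-0.5, -0.1, 3.0], "turn": 5}, {"slide": [-0.9, -0.2, 3.4], "turn": 7}, {"slide": [-1.3, -0.3, 3.4], "turn": 9}, {"slide": [-1.65, -0.3, 3.4], "turn": 11}, {"slide": [-1.65, -0.3, 3.4], "turn": 13}])

```text
t: 7.48
eef_pos: [436.8, 120.2, 331.2]
tool_rot: [0.001, 0.842, 0.539, 0.0]
ft_force: [0.1, 0.3, 0.2]
opening: 28.3
grip_force: 0.0
```

Call:
jog_arm(increments=[{"slide": [0, 0, 0], "turn": 2}, {"slide": [0, 0, 0], "turn": 4}, {"slide": [0, 0, 0], "turn": 6.2}, {"slide": [0, 0, 0], "turn": 6.2}, {"slide": [0, 0, 0], "turn": 6.2}], hand=0.5)

```text
t: 8.1
eef_pos: [437.8, 120.0, 330.6]
tool_rot: [0.0, 0.671, 0.741, 0.0]
ft_force: [0.3, -0.6, -0.4]
opening: 63.3
grip_force: 0.0
```

```bash
python3 wp.py w3; python3 - <<'E'
from h import *
import pickle,cv2
W=pickle.load(open("w3.pkl","rb"))
im=cv2.imread("pics/w3.png").astype(int); m=((im[:,:,2]>120)&(im[:,:,1]<60)&(im[:,:,0]<60)).astype(np.uint8)
n,l,st,c=cv2.connectedComponentsWithStats(m)
for k in range(1,n):
    if st[k,4]>30: print(st[k],c[k],atz(W,c[k],158))
E
python3 crop.py pics/w3.png 290 50 180 190 pics/w3c.png
```

```text
8.1 [437.754 119.963 330.621] [0.    0.671 0.741 0.   ] [ 0.385 -0.064 -0.704  1.67  -0.042  1.521 -0.217] [430.942 186.117 492.341]
[433 205  12  12 110] [438.19090909 210.79090909] [535.92121024 137.74090866 158.        ]
```

View pics/w3c.png

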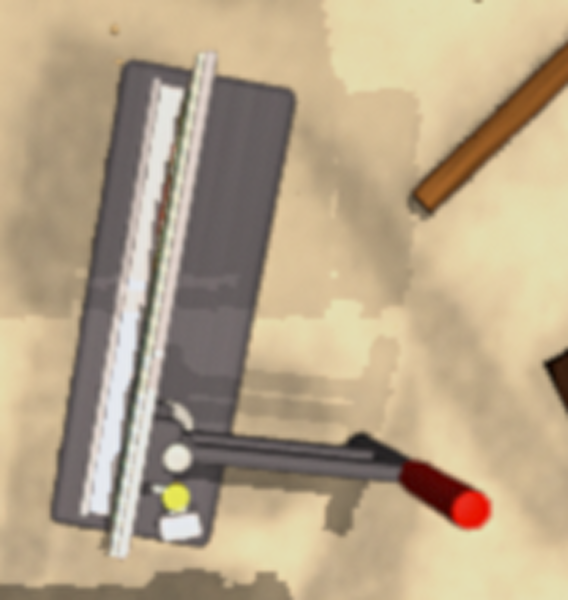

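The leg is seated: post at (535.9,137.7) against an expected (536.9,137). Next, the clip.

Call:
jog_arm(increments=[{"slide": [0, -0.9, 0], "turn": 0}, {"slide": [-0.1, -1.9, 0], "turn": 0}, {"slide": [-0.2, -2.9, 0], "turn": 0}, {"slide": [-0.3, -3.9, 0], "turn": 0}, {"slide": [-0.32, -4.9, 0], "turn": 0.2}, {"slide": [-0.32, -5.7, 0], "turn": 0.2}, {"slide": [-0.32, -5.9, -0.7], "turn": 0.2}, {"slide": [-0.32, -5.9, -1.4], "turn": 0.2}], hand=0.55)

```text
t: 9.15
eef_pos: [418.4, -235.6, 245.4]
tool_rot: [0.0, 0.665, 0.747, 0.0]
ft_force: [-0.7, -0.0, -0.2]
opening: 67.4
grip_force: 0.0
```

Call:
jog_arm(increments=[{"slide": [0, 0, -0.4], "turn": 0}, {"slide": [0, 0, -0.6], "turn": 0}, {"slide": [0, 0, -0.6], "turn": 0}, {"slide": [0, 0, -0.6], "turn": 0}])

```text
t: 9.65
eef_pos: [419.2, -234.4, 211.7]
tool_rot: [0.001, 0.664, 0.748, 0.0]
ft_force: [0.1, 0.5, 0.0]
opening: 67.4
grip_force: 0.0
```

```bash
python3 wp.py w4;python3 - <<'E'
from h import *
import pickle,cv2
np.set_printoptions(precision=1,suppress=True)
W=pickle.load(open("w3.pkl","rb"))
print([atz(W,p,115) for p in [(328,225.7),(355.2,67.4)]])
W=pickle.load(open("w4.pkl","rb"))
im=cv2.imread("pics/w4.png").astype(int); m=((im[:,:,2]>130)&(im[:,:,1]<70)&(im[:,:,0]<70)).astype(np.uint8)
n,l,st,c=cv2.connectedComponentsWithStats(m)
for k in range(1,n):
    if st[k,4]>60: print(st[k],c[k])
a=imaging.camera("scene"); b=cv2.imread("pics/w4.png")[160:480,100:540]
A=cv2.resize(a[190:290,340:460,::-1],(360,300),interpolation=cv2.INTER_CUBIC)
cv2.imwrite("pics/c4.png",np.hstack([A,cv2.resize(b,(412,300))]))
E
```

```text
9.65 [ 419.186 -234.387  211.714] [0.001 0.664 0.748 0.   ] [ 0.694  0.034 -0.283  1.834  0.01   1.274  0.527] [ 410.774 -168.298  373.386]
[array([442.6, 105.7, 115. ]), array([452.2, 253.8, 115. ])]
[ 285  196   38   83 1606] [302.3 232.7]
[ 324  197   38   83 1614] [343.7 233.1]
```

View pics/c4.png

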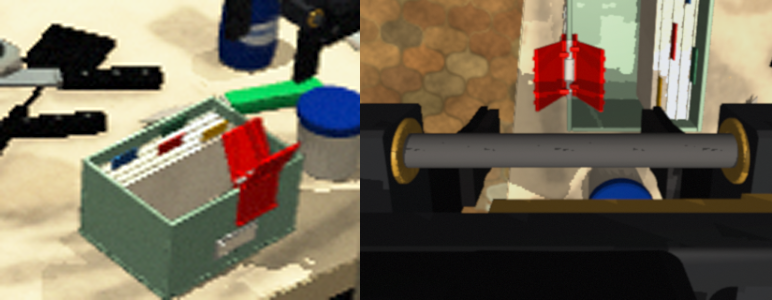

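The crops show the clip still on the rim and laterally centred between the fingers (columns 285–362, centre 323.5), with its handle outer edges spanning rows ~211–278.

```bash
python3 - <<'E'
from h import *
import pickle
np.set_printoptions(precision=1,suppress=True)
W=pickle.load(open("w4.pkl","rb"))
print([atz(W,p,129) for p in [(285,211),(285,278),(362,211),(362,277),(323.5,244)]])
E
```

```text
[array([ 391.2, -214.1,  129. ]), array([ 395.5, -259.4,  129. ]), array([ 440.2, -208.2,  129. ]), array([ 446.6, -252.5,  129. ]), array([ 418.3, -232.9,  129. ])]
```

Call:
jog_arm(increments=[{"slide": [-0.01, 0.01, -0.4], "turn": 0}, {"slide": [-0.01, 0.01, -0.8], "turn": 0}, {"slide": [-0.01, 0.01, -1.2], "turn": 0}, {"slide": [-0.01, 0.01, -1.5], "turn": 0}, {"slide": [-0.01, 0.01, -1.7], "turn": 0}, {"slide": [-0.01, 0.01, -1.82], "turn": 0}, {"slide": [-0.01, 0.01, -1.82], "turn": 0}])

```text
t: 10.62
eef_pos: [418.1, -233.6, 101.4]
tool_rot: [-0.0, 0.664, 0.748, 0.0]
ft_force: [-0.1, 0.0, 0.1]
opening: 67.9
grip_force: 0.0
```

Call:
jog_arm(increments=[{"slide": [0, 0, 0], "turn": 0}, {"slide": [0, 0, 0], "turn": 0}, {"slide": [0, 0, 0], "turn": 0}, {"slide": [0, 0, 0], "turn": 0}, {"slide": [0, 0, 0], "turn": 0}, {"slide": [0, 0, 0], "turn": 0}, {"slide": [0, 0, 0], "turn": 0}], hand=-1, grip_force=28)

```text
t: 11.5
eef_pos: [419.4, -234.3, 103.6]
tool_rot: [0.002, 0.664, 0.748, 0.0]
ft_force: [-3.6, 1.2, 18.4]
opening: 16.1
grip_force: 28.0
```

Call:
jog_arm(increments=[{"slide": [0, 0, 0.1], "turn": 0}, {"slide": [0, 0, 0.3], "turn": 0}, {"slide": [0, 0, 0.6], "turn": 0}, {"slide": [0, 0, 1.0], "turn": 0}, {"slide": [0, 0, 1.5], "turn": 0}, {"slide": [0, 0, 2.0], "turn": 0}, {"slide": [0, 0, 2.0], "turn": 0}, {"slide": [0, 0, 2.0], "turn": 0}])

```text
t: 12.5
eef_pos: [417.7, -233.4, 220.9]
tool_rot: [-0.0, 0.664, 0.748, -0.0]
ft_force: [0.2, -0.7, -0.0]
opening: 15.9
grip_force: 28.0
```

```bash
python3 wp.py w5;python3 - <<'E'
from h import *
import cv2
S,D=imaging.camera_info("scene"),imaging.camera_info("side")
s=env.state(); print(s["eef_pos"],s["opening"],s["grip_force"],s["ft_force"])
out=[]
for n,I in (("scene",S),("side",D)):
    im=imaging.camera(n); u,v=proj(I,s["eef_pos"]).astype(int); print(n,u,v)
    out.append(cv2.resize(im[v-37:v+38,u-50:u+50,::-1],(400,300),interpolation=cv2.INTER_CUBIC))
cv2.imwrite("pics/c5.png",np.hstack(out))
E
```

```text
12.5 [ 417.67  -233.439  220.876] [-0.     0.664  0.748 -0.   ] [ 0.695  0.026 -0.284  1.823  0.007  1.295  0.529] [ 409.557 -167.51   382.618]
[ 417.48906283 -233.34743679  220.53167726] 16.037185912015936 27.999401818960905 [ 0.3776382  -0.13371238 -0.55358358]
scene 429 206
side 301 275
```

View pics/c5.png

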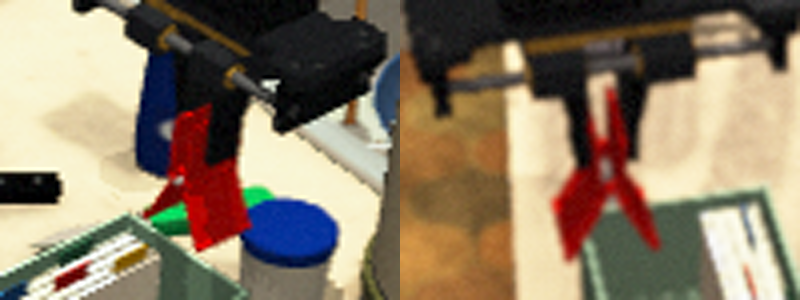

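The crops show the clip held squeezed open, clear of the box: in the side picture the pivot is at about (302.5,279), with jaw tips at (293.5,303.5) and (315.5,300.5).

```bash
python3 - <<'E'
from h import *
np.set_printoptions(precision=1,suppress=True)
D=imaging.camera_info("side")
for px,y in [((302.5,279.3),-256),((293.5,303.5),-258),((315.5,300.5),-253)]:
    o,d=ray(D,px); print(o+d*(y-o[1])/d[1])
for Y in [(447.4,179.7)]: pass
E
```

```text
[ 417.7 -256.   229.9]
[ 397.4 -258.   164.2]
[ 444.  -253.   163.6]
```

Call:
jog_arm(increments=[{"slide": [0, 0.2, 0.7], "turn": 0}, {"slide": [0.05, 1.0, 1.0], "turn": -0.3}, {"slide": [0.1, 1.9, 1.0], "turn": -0.6}, {"slide": [0.2, 2.8, 1.0], "turn": -0.9}, {"slide": [0.3, 3.7, 1.0], "turn": -1.2}, {"slide": [0.4, 4.6, 1.0], "turn": -1.5}, {"slide": [0.49, 5.4, 1.0], "turn": -1.8}, {"slide": [0.49, 6.1, 1.0], "turn": -2.1}])

```text
t: 13.65
eef_pos: [447.1, 134.2, 280.8]
tool_rot: [-0.0, 0.729, 0.684, -0.0]
ft_force: [0.1, -0.1, -1.0]
opening: 15.8
grip_force: 28.0
```

Call:
jog_arm(increments=[{"slide": [0, 0.5, 0], "turn": 0}, {"slide": [0, 0.84, 0], "turn": 0}, {"slide": [0, 0.84, -0.6], "turn": 0}, {"slide": [0, 0.84, -1.2], "turn": 0}, {"slide": [0, 0.84, -1.2], "turn": 0}, {"slide": [0, 0.84, -1.2], "turn": 0}])

```text
t: 14.4
eef_pos: [447.8, 183.1, 210.5]
tool_rot: [0.0, 0.729, 0.684, 0.0]
ft_force: [0.4, 0.0, -0.5]
opening: 15.7
grip_force: 28.0
```

```bash
python3 wp.py w6;python3 - <<'E'
from h import *
import cv2,pickle
np.set_printoptions(precision=1,suppress=True)
S=imaging.camera_info("scene");W=pickle.load(open("w6.pkl","rb"))
im=cv2.imread("pics/w6.png"); sc=imaging.camera("scene")[:,:,::-1]; cv2.imwrite("pics/s6.png",sc)
def red(im,amin):
    im=im.astype(int); m=((im[:,:,2]>110)&(im[:,:,1]<60)&(im[:,:,0]<60)).astype(np.uint8)
    n,l,st,c=cv2.connectedComponentsWithStats(m)
    for k in range(1,n):
        if st[k,4]>amin:
            h=cv2.approxPolyDP(cv2.convexHull(np.argwhere(l==k)[:,::-1].astype(np.int32)),3,True)[:,0]
            print(st[k],c[k],h.tolist())
red(im,60); print("scene"); red(sc,30)
s=env.state()
e=s["eef_pos"]; print(e,s["opening"],s["grip_force"],proj(S,e),proj(W,e))
E
```

```text
14.4 [447.807 183.065 210.488] [0.    0.729 0.684 0.   ] [ 0.279  0.083 -0.788  1.805  0.062  1.277 -0.588] [451.754 249.312 372.23 ]
[ 280  221   89   82 2918] [323.6 254.5] [[367, 222], [366, 283], [344, 301], [306, 302], [281, 290], [280, 222]]
[303 339  11  34 304] [308.2 355.4] [[312, 372], [305, 372], [303, 363], [305, 339], [312, 339]]
[337 339  10  34 282] [340.7 354.8] [[343, 372], [337, 372], [338, 339], [346, 343]]
scene
[168 176  15   8  87] [174.9 179.3] [[182, 179], [174, 183], [168, 180], [173, 176]]
[260 248  25  38 502] [271.4 269. ] [[283, 280], [267, 285], [260, 264], [262, 248], [281, 257]]
[255 307  12  10  69] [260.6 311.9] [[265, 308], [263, 315], [255, 315], [257, 309]]
[  0 429  24  10 111] [ 11.2 433.2] [[23, 429], [0, 438], [0, 434]]
[448.1 183.2 210.9] 15.881828624646012 27.99939701333642 [270.8 258.5] [325.4 294.9]
```

```bash
python3 - <<'E'
from h import *
import cv2,pickle
np.set_printoptions(precision=1,suppress=True)
S=imaging.camera_info("scene");W=pickle.load(open("w6.pkl","rb"))
print(tri([(S,(267,285)),(W,(280,222))]))
t=tri([(S,(267,285)),(W,(280,222))])[0]
print([atz(W,p,t[2]) for p in [(280,222),(367,222)]])
im=cv2.imread("pics/w6.png")
for y in (225,240,253.8): print(y,proj(W,[447.4+(y-179.7)*.0648,y,115]))
for r in (190,200,210,216):
    print(r,im[r,290:362].sum(1).tolist())
E
```

```text
(array([424.6, 207.8, 162. ]), [0.1, 0.1])
[array([424.6, 207.9, 162. ]), array([472.8, 204.9, 162. ])]
225 [324.3 180. ]
240 [324.4 156.8]
253.8 [324.4 134.8]
190 [550, 551, 549, 547, 543, 536, 472, 301, 236, 268, 291, 299, 301, 300, 298, 299, 307, 309, 327, 441, 588, 582, 539, 648, 689, 696, 697, 694, 650, 501, 476, 659, 667, 567, 569, 639, 677, 669, 564, 384, 305, 306, 312, 311, 306, 301, 301, 302, 308, 308, 300, 299, 296, 304, 304, 307, 310, 310, 310, 311, 309, 306, 315, 339, 347, 350, 349, 351, 352, 351, 347, 347]
200 [540, 539, 540, 537, 529, 519, 471, 340, 266, 268, 285, 300, 300, 299, 299, 299, 301, 307, 332, 448, 589, 573, 449, 523, 692, 724, 724, 723, 707, 609, 519, 656, 659, 558, 579, 647, 678, 668, 561, 392, 344, 356, 362, 361, 356, 347, 346, 347, 352, 352, 347, 343, 335, 319, 316, 318, 313, 308, 306, 307, 302, 304, 317, 344, 351, 349, 351, 351, 351, 346, 345, 346]
210 [531, 534, 536, 535, 539, 537, 494, 374, 281, 296, 326, 345, 349, 349, 344, 344, 350, 353, 377, 506, 663, 651, 575, 669, 717, 724, 724, 723, 719, 672, 559, 662, 658, 533, 579, 652, 677, 666, 558, 384, 342, 359, 361, 359, 353, 345, 344, 344, 348, 348, 347, 344, 344, 348, 346, 349, 354, 351, 351, 353, 351, 348, 347, 350, 351, 350, 349, 355, 349, 344, 346, 345]
216 [521, 523, 525, 532, 535, 530, 482, 353, 270, 292, 327, 342, 350, 346, 343, 343, 345, 352, 373, 504, 662, 647, 574, 675, 717, 724, 724, 723, 708, 629, 538, 661, 652, 520, 573, 655, 680, 663, 556, 378, 344, 360, 362, 361, 353, 347, 345, 343, 346, 346, 344, 343, 346, 346, 347, 351, 349, 351, 351, 352, 349, 345, 349, 349, 347, 344, 352, 350, 350, 344, 344, 344]
```

Call:
jog_arm(increments=[{"slide": [0, 0, -0.3], "turn": 0}, {"slide": [0, 0, -0.6], "turn": 0}, {"slide": [0, 0, -0.8], "turn": 0}, {"slide": [0, 0, -0.95], "turn": 0}, {"slide": [0, 0, -1.05], "turn": 0}, {"slide": [0, 0, -1.05], "turn": 0}, {"slide": [0, 0, -1.05], "turn": 0}, {"slide": [0, 0, -1.05], "turn": 0}])

```text
t: 15.5
eef_pos: [447.7, 182.9, 146.8]
tool_rot: [0.0, 0.729, 0.684, 0.0]
ft_force: [0.9, -0.3, -0.0]
opening: 15.7
grip_force: 28.0
```

```bash
python3 wp.py w7;python3 - <<'E'
from h import *
import cv2,pickle
np.set_printoptions(precision=1,suppress=True)
S=imaging.camera_info("scene");W=pickle.load(open("w7.pkl","rb"))
im=cv2.imread("pics/w7.png"); sc=imaging.camera("scene")[:,:,::-1]; cv2.imwrite("pics/s7.png",sc)
def red(im,amin):
    im=im.astype(int); m=((im[:,:,2]>110)&(im[:,:,1]<60)&(im[:,:,0]<60)).astype(np.uint8)
    n,l,st,c=cv2.connectedComponentsWithStats(m)
    for k in range(1,n):
        if st[k,4]>amin:
            h=cv2.approxPolyDP(cv2.convexHull(np.argwhere(l==k)[:,::-1].astype(np.int32)),3,True)[:,0]
            print(st[k],c[k],h.tolist())
red(im,60); print("scene"); red(sc,30)
s=env.state(); print(s["eef_pos"],s["opening"],s["grip_force"],s["ft_force"])
for z in (88,93,98,103): print(z,proj(S,[424.6,206,z]),proj(W,[424.6,206,z]))
g=sc.astype(int)
for c in (262,266,270,274,278): print(c,[tuple(g[r,c]) for r in range(296,314,2)])
for r in (195,205,215): print(r,im[r,310:340].sum(1).tolist())
E
```

```text
15.5 [447.65  182.905 146.756] [0.    0.729 0.684 0.   ] [ 0.258  0.15  -0.787  1.889  0.117  1.148 -0.635] [451.605 249.212 308.469]
[ 280  221   89   82 2868] [323.5 253.9] [[368, 222], [366, 283], [345, 301], [305, 301], [281, 290], [280, 222]]
[303 339  11  34 299] [308.2 355.1] [[312, 372], [306, 372], [303, 363], [305, 339], [312, 339]]
[336 339  11  34 295] [340.7 355.3] [[343, 372], [336, 371], [337, 339], [346, 341]]
scene
[168 176  15   8  89] [174.9 179.3] [[182, 179], [175, 183], [168, 180], [173, 176]]
[262 271  26  36 474] [273.6 291.2] [[287, 300], [269, 306], [262, 272], [283, 281]]
[255 307  11  10  65] [260.6 311.6] [[265, 308], [263, 315], [256, 316], [257, 309]]
[  0 429  24  10 110] [ 11.4 433.1] [[23, 429], [0, 438], [0, 434]]
[447.6 182.8 146.6] 15.842614613015709 27.99947672523558 [ 0.4  0.1 -0.8]
88 [269.8 309. ] [282.5 221.4]
93 [269.6 307.5] [281.6 223.1]
98 [269.5 305.9] [280.6 225. ]
103 [269.3 304.2] [279.6 226.9]
262 [(np.int64(110), np.int64(132), np.int64(144)), (np.int64(36), np.int64(51), np.int64(27)), (np.int64(45), np.int64(59), np.int64(43)), (n
[... 1662 characters left out ...]
t64(142)), (np.int64(47), np.int64(55), np.int64(91)), (np.int64(83), np.int64(100), np.int64(108)), (np.int64(105), np.int64(128), np.int64(140)), (np.int64(77), np.int64(90), np.int64(97)), (np.int64(71), np.int64(82), np.int64(85))]
195 [545, 661, 685, 690, 692, 692, 688, 619, 401, 453, 657, 695, 640, 495, 535, 613, 661, 676, 668, 612, 497, 337, 292, 305, 311, 308, 307, 298, 295, 297]
205 [491, 652, 688, 689, 690, 691, 687, 623, 420, 438, 650, 689, 624, 474, 536, 617, 663, 676, 664, 599, 475, 327, 296, 305, 306, 305, 304, 297, 297, 299]
215 [520, 640, 684, 689, 689, 689, 684, 655, 525, 475, 650, 685, 610, 450, 540, 626, 666, 677, 666, 589, 462, 352, 308, 304, 309, 307, 304, 296, 295, 294]
```

Call:
jog_arm(increments=[{"slide": [0, 0, -0.04], "turn": 0}, {"slide": [0, 0, -0.04], "turn": 0}, {"slide": [0, 0, -0.04], "turn": 0}, {"slide": [0, 0, -0.04], "turn": 0}])

```text
t: 16.1
eef_pos: [447.4, 182.8, 144.0]
tool_rot: [0.0, 0.729, 0.684, 0.0]
ft_force: [-0.8, -0.2, -0.2]
opening: 16.1
grip_force: 28.0
```

```bash
python3 - <<'E'
from bench import env, job_done
s=env.state(); print(s["t"],s["eef_pos"],s["opening"],s["grip_force"],s["ft_force"])
print(job_done())
E
```

```text
16.1 [447.44573058 182.83149938 144.01762699] 16.082144526947747 27.999382596462965 [-0.80569018 -0.20290466 -0.20044563]
the job is handed in; nothing more can be done
None
```

Job handed in at t = 16.1 s, no verdict returned: by my measurements the leg is seated and the clip is held squeezed open over the middle of the card's top edge, jaw tips about 2 cm below it, with no contact force felt; I viewed 11 pictures, one over the limit of 10.

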